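# Turn the soldering-iron flag from hot to safe

### The arm

A 6-joint arm with a two-finger parallel gripper is mounted at the origin on the work surface. World frame = base frame: x ahead of the robot, y to its left, z up, the work surface at z = 0. Lengths are in mm, angles in rad, forces in N, time in s.
With the tool pointing down it reaches from about 425 to 950 mm from the base axis. Payload 3.5 kg.
Tool frame: the origin (TCP) lies at the centre of the arm's flange, where the gripper is bolted on; the fingertips stand 173 mm ahead of it and the grasp point (between the pads) lies 155 mm ahead of it; z points along the fingers, y is the direction in which the jaws open and shut (so a half turn about z gives the same grasp; the last joint's range is limited). The gripper opens to 85 mm and grips with 20 to 120 N. Pads are 22 mm wide; open, the fingers measure 114 mm over their backs; the gripper's body (76 mm by 85 mm) begins 54 mm behind the grasp point. The pads swing forward as they close: fully open they stand 13 mm farther back than shut.
Start: joints at [-1.492, 0.286, 1.577, -0, 1.279, -0.15], TCP at [153.121, -657.39, 404.725] pointing down, gripper open.
Joint ranges: [-2.77, 2.77], [-0.9, 2.22], [0.21, 2.48], [-1.53, 4.67], [0.24, 2.81], [-2.84, 2.84]. Speed limits (rad/s): [2.79, 2.79, 3.14, 3.14, 3.14, 3.14].

### API

Orientations are given as a unit quaternion [x, y, z, w].
In Python, from plant import r gives the robot as it stands.
- The arm moves only by the shell command python3 -m crank 'ROWS' [FORCE]. ROWS is JSON, a list of rows, each an object with "hand": the finger opening in mm, from 0 to 85.4; "travel": the shift along the tool's x, y, z in mm, a list of three; "turn": the turn about the tool's z in degrees. In form: [{"hand": hand, "travel": [dx, dy, dz], "turn": turn}, ...]. A call has 1 to 20 rows; each row is the pose to reach, as a shift and turn from the pose commanded when the call began, along the tool's axes at that moment; what a row does not reach only later rows make up. A row lasts 1/10 s, in which the tool goes at most 50 mm and 8.59 degrees, less where a joint would pass 70% of its speed; a pose out of reach is approached as far as the arm can. A call with a gripper value outside its range is refused whole. The fingers move at their own pace and stop on an object; FORCE is the grip in N (left out, the last holds). Time passes only in rows, so rows that repeat a pose let the fingers close. It gives the time, the measured TCP pose, the force and the opening at its end, in the units of the state.
- r.sense(): the state, without advancing time (a new reading comes with each control period).
- r.get_image(name): name is "scene" or "top"; returns a dict with "frame" (480x640x3 uint8, red, green, blue), "z_map" (480x640 float32, mm along the optical axis (not along the pixel's ray), 0 where there is no reading), "K" (3x3 intrinsics, pixels), "world_from_camera" (4x4, takes a point from camera to world coordinates). Camera axes: x right, y down, z forward; pixel columns grow to the right and rows downward; lengths in mm; the calibration is good to about 2 mm. A picture is of the moment at which its call begins.
- r.sign_off(): hands the job in, once; it reports no verdict.
The state is a dict: "time_s": time; "joint_positions": joint angles; "joint_velocities": joint speeds; "tau": joint torques, N m; "eef_pos": TCP position; "tcp_rot": TCP orientation; "wrist_force": force on the tool from outside, world axes, zero at the start; "ft_torque": the same for the moment, N m; "opening": finger opening in mm.
Only numpy, scipy, OpenCV 4.12 (cv2) and the standard library are available. Lean on these libraries where they do the work, as an engineer would, in place of code of your own. Each camera call takes 0.05 s, during which the arm holds its last target.

### The job

The soldering iron has gone cold for the night: spin the red-and-green swivel sign half a turn on its post, either way round, so that its green face instead of its red one looks squarely the way the white pointer on its foot points. Let go of it and leave the yellow-and-white sign and the cream ceramic fuse holder alone.

Things in the scene. Friction and masses are not known exactly. Their poses are not given: they have to be found in the camera images.
- flag_hub (a point): Centre of the red/green sign's upright plate, on its pivot axis, 104 mm above the work surface: 130 mm wide, 70 high, 8 thick, free top edge and sides, thin post below. Frame fixed to the foot, not turning: x the way the white pointer points, z up. Foot: fixed blue iron weight 84 mm across, 34 high; pointer bar low, to 72 mm from the axis.
- iron_flag (a joint): Turn of the red/green plate about its upright axis, rad, counter-clockwise from above positive. 0: red face looks along x of flag_hub, plate's width along y; +3.14 or -3.14: green face looks that way. Starts within 0.15 of 0, turns either way to 3.5. Friction 0.05 N m (1 N at the edge): it stays where left; no spring, no catch.
- supply_edge (a point): Middle of one upright edge of the plate of the other sign, 104 mm above the work surface. Same shape and size, but one face yellow, one white; leave it as it is. y points outward along the plate's width: its axis lies 65 mm back along -y.
- fuse_center (a point): Centre of the loose cream ceramic fuse holder, 64 x 26 x 28 mm (long along x), lying on the mat, 14 mm above it. Leave it alone. A brass standoff (30 mm high) and a beige power brick (36 mm high) also stand near; all are far below the signs' plates.
Things that resemble listed ones, but are neither listed nor needed, are in the scene too. Leave any pink or purple look-alike of the part that bears flag_hub alone.

How it is judged:
By the outcome, as a careful person would: the job done as asked, in the order asked, and still so for the second after the job is handed in, with the robot touching nothing.
It also fails if it takes over 38 s, if anything falls off the work surface, if the arm or the gripper's body presses on something with over 40 N, if the wrist force passes 120 N, or if a joint passes its speed limit or range.

## Working session

There is one attempt and no reset: what is moved stays moved. The work goes in short steps, Python scripts to look and compute and a shell command to move; the robot and the scene stay as the last step left them, time stands still between calls to the robot, and variables do not carry over. Pictures are saved under pics/ and viewed, and the job is handed in when it is done.

```bash
mkdir -p pics; ls; python3 - <<'E'
from plant import r
import cv2,numpy as np
s=r.sense();print(s)
for n in("scene","top"):
    d=r.get_image(n);cv2.imwrite(f"pics/{n}0.png",d["frame"][:,:,::-1]);np.savez(f"{n}0.npz",**d)
    print(n,d["K"].tolist(),np.round(d["world_from_camera"],3).tolist())
E
```

```text
pics
{'time_s': 0.0, 'joint_positions': array([-1.49200307e+00,  2.87191701e-01,  1.57817100e+00,  2.16915515e-05,
        1.27859712e+00, -1.50052461e-01]), 'joint_velocities': array([ 0.0003298 , -0.00092145, -0.00087416,  0.00065523, -0.001762  ,
       -0.00143875]), 'tau': array([-4.76143723e-04, -4.05979764e+01, -2.92630076e+01, -1.58456933e-04,
        5.80456399e-03,  3.14365941e-06]), 'eef_pos': array([ 153.10226421, -657.15312293,  403.33257904]), 'tcp_rot': array([ 9.93460506e-01,  1.14170145e-01,  5.25374692e-05, -1.18246318e-03]), 'wrist_force': array([ 0.13564833, -0.12857682,  0.03467243]), 'ft_torque': array([-0.00937129,  0.00116498,  0.0364512 ]), 'opening': 85.71357657778603}
scene [[545.103070964839, 0.0, 320.18159024322944], [0.0, 545.103070964839, 236.87669605891992], [0.0, 0.0, 1.0]] [[-0.269, 0.648, -0.712, 1317.428], [0.963, 0.194, -0.187, 203.785], [0.018, -0.736, -0.676, 809.751], [0.0, 0.0, 0.0, 1.0]]
top [[624.1305655145247, 0.0, 315.5473033109401], [0.0, 624.1305655145247, 240.72931585083577], [0.0, 0.0, 1.0]] [[-0.022, -0.986, 0.163, 349.968], [-1.0, 0.024, 0.014, -24.75], [-0.017, -0.162, -0.987, 1304.0], [0.0, 0.0, 0.0, 1.0]]
```

View pics/scene0.png

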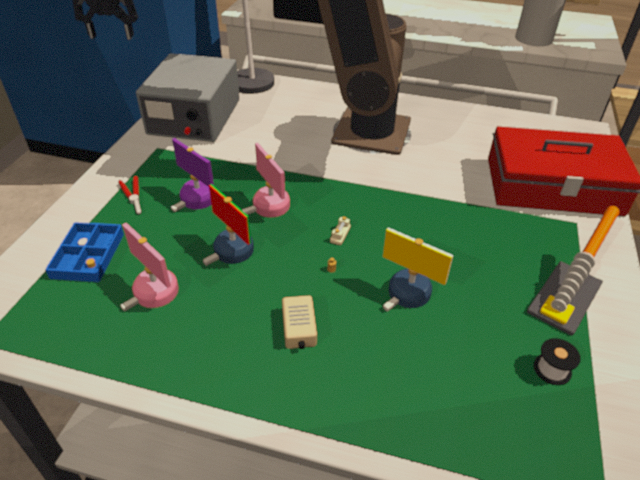

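View pics/top0.png

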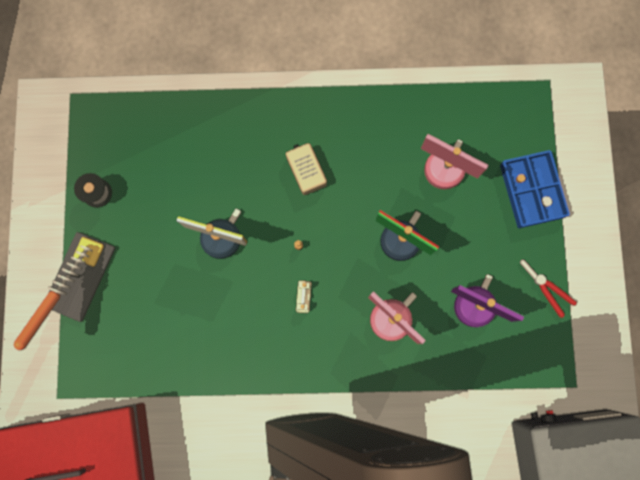

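The red/green sign is the one at scene (230,225) and top (408,230), on a blue foot. The others are the yellow/white sign at top (210,230), pink at (455,155) and (397,318), and purple at (490,300). Next I'll take an enlarged crop and measure.

```bash
cat > h.py <<'E'
import cv2,numpy as np
def load(n): return dict(np.load(n+".npz"))
def ray(d,u,v,z):
    T=d["world_from_camera"];k=np.linalg.inv(d["K"])@[u,v,1];w=T[:3,:3]@k;o=T[:3,3]
    return o+w*(z-o[2])/w[2]
def cloud(d):
    v,u=np.mgrid[:480,:640];Z=d["z_map"];K=d["K"]
    P=np.stack([(u-K[0,2])/K[0,0]*Z,(v-K[1,2])/K[1,1]*Z,Z],-1)
    T=d["world_from_camera"];return P@T[:3,:3].T+T[:3,3]
E
python3 - <<'E'
from h import *
a=load("scene0");b=load("top0")
c1=cv2.resize(a["frame"][175:275,180:280],(400,400),interpolation=cv2.INTER_CUBIC)
c2=cv2.resize(b["frame"][190:280,360:450],(400,400),interpolation=cv2.INTER_CUBIC)
cv2.imwrite("pics/crop0.png",np.hstack([c1,c2])[:,:,::-1])
for n,d,box in(("scene",a,(175,275,180,280)),("top",b,(190,280,360,450))):
    P=cloud(d);y0,y1,x0,x1=box
    m=np.zeros((480,640),bool);m[y0:y1,x0:x1]=1;m&=d["z_map"]>0
    hsv=cv2.cvtColor(d["frame"],cv2.COLOR_RGB2HSV)
    H,S,V=[hsv[...,i].astype(int) for i in range(3)]
    pl=m&(P[...,2]>70)&(P[...,2]<160);q=P[pl]
    print(n,"plate n",len(q),q.min(0).round(),q.max(0).round())
    top=q[q[:,2]>125]
    for nm,mm in(("red",pl&((H<8)|(H>172))&(S>150)),("blue",m&(H>95)&(H<130)&(S>70)&(P[...,2]<45)&(P[...,2]>10)),("white",m&(S<90)&(V>110)&(P[...,2]<60))):
        w=P[mm];
        if len(w):print(nm,len(w),w.mean(0).round(1),w.min(0).round(),w.max(0).round(),"px",np.argwhere(mm).mean(0)[::-1].round(1))
    xy=q[:,:2];c=xy.mean(0);_,_,vt=np.linalg.svd(xy-c);t=(xy-c)@vt[0];print("line",c.round(1),vt[0],(c+vt[0]*(t.min()+t.max())/2).round(1),np.ptp(t))
E
```

```text
scene plate n 1419 [ 378. -333.   70.] [ 599. -119.  143.]
red 811 [ 563.7 -182.8  104.1] [ 523. -240.   70.] [ 599. -132.  139.] px [229.1 214.9]
blue 742 [ 580.3 -178.4   29.3] [ 541. -220.   10.] [ 603. -141.   41.] px [231.3 247.9]
white 430 [ 457.8 -197.7   30.5] [ 331. -384.    1.] [ 620. -129.   57.] px [243.8 210.4]
line [ 533.6 -185.1] [0.89937615 0.43717564] [ 497.4 -202.7] 248.16927602588345
top plate n 800 [ 519. -240.   70.] [ 598. -128.  147.]
red 75 [ 559.7 -187.9  138.5] [ 526. -240.  134.] [ 597. -132.  146.] px [410.  229.2]
blue 47 [ 551.5 -177.7   32.8] [ 518. -214.   21.] [ 594. -143.   41.] px [398.4 242.5]
white 68 [ 603.8 -214.5   17.5] [ 554. -226.    1.] [ 618. -177.   41.] px [414.  218.6]
line [ 556.8 -182.7] [-0.56060355 -0.82808433] [ 557.  -182.4] 129.88804120135126
```

View pics/crop0.png

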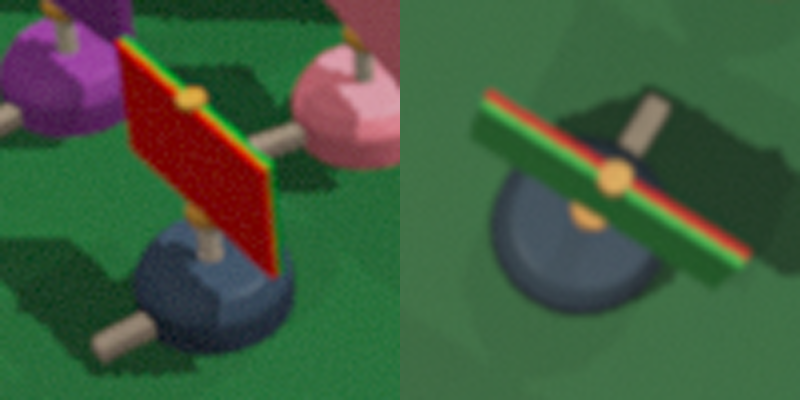

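```bash
cat > m.py <<'E'
from h import *
import sys
def measure(tag):
    for n,box in(("scene",(175,275,195,280)),("top",(190,280,360,450))):
        d=load(n+tag);P=cloud(d);y0,y1,x0,x1=box
        m=np.zeros((480,640),bool);m[y0:y1,x0:x1]=1;m&=d["z_map"]>0
        hsv=cv2.cvtColor(d["frame"],cv2.COLOR_RGB2HSV);H,S,V=[hsv[...,i].astype(int) for i in range(3)]
        bar=m&(S<90)&(V>75)&~((H>90)&(H<140))&(P[...,2]<30)&(np.hypot(P[...,0]-557,P[...,1]+182)<85)
        w=P[bar];px=np.argwhere(bar)[:,::-1]
        if len(w)>5:
            c=np.median(w,0);print(n,"bar",len(w),c.round(1),"px",px.min(0),px.max(0),"yaw axis->",np.degrees(np.arctan2(c[1]+182.4,c[0]-557)).round(1))
            l=cv2.fitLine(w[:,:2].astype(np.float32),cv2.DIST_HUBER,0,.01,.01).ravel();print("  line yaw",np.degrees(np.arctan2(l[1],l[0])).round(1),"max dist",np.hypot(w[:,0]-557,w[:,1]+182.4).max().round(1))
        cap=m&(H>=10)&(H<28)&(S>110)&(V>120)&(P[...,2]>120)
        if cap.any():
            c=np.argwhere(cap).mean(0)[::-1];print(n,"cap",cap.sum(),c.round(1),P[cap].mean(0).round(1),P[cap].max(0).round(),"ray z=143",ray(d,*c,143).round(1))
        pl=m&(P[...,2]>75)&(P[...,2]<142)&(np.hypot(P[...,0]-557,P[...,1]+182)<80)&(((H<8)|(H>172)|((H>40)&(H<85)))&(S>130))
        q=P[pl][:,:2].astype(np.float32);l=cv2.fitLine(q,cv2.DIST_HUBER,0,.01,.01).ravel();t=(q-l[2:])@l[:2]
        print(n,"plate",len(q),"mid",(l[2:]+l[:2]*(t.min()+t.max())/2).round(1),"len",np.ptp(t).round(1),"dir",np.degrees(np.arctan2(l[1],l[0])).round(1))
        bl=m&(H>95)&(H<130)&(S>40)&(P[...,2]>26)&(P[...,2]<40)
        if bl.sum()>20:
            (cx,cy),rr=cv2.minEnclosingCircle(P[bl][:,:2].astype(np.float32));print(n,"foot",round(cx,1),round(cy,1),round(rr,1))
measure(sys.argv[1])
E
python3 m.py 0
python3 -c "
from plant import r;from scipy.spatial.transform import Rotation as R
s=r.sense();print(R.from_quat(s['tcp_rot']).as_matrix().round(4))"
```

```text
scene bar 118 [ 606.8 -215.1   13.8] px [203 253] [218 264] yaw axis-> -33.3
  line yaw -38.7 max dist 74.4
scene cap 90 [228.4 201.1] [ 561.9 -181.4  138.2] [ 596. -131.  143.] ray z=143 [ 567.5 -178.3  143. ]
scene plate 846 mid [ 562.3 -184.7] len 136.3 dir 56.0
scene foot 565.3 -181.2 39.7
top bar 103 [ 605.7 -216.4   16.1] px [380 211] [420 247] yaw axis-> -34.9
  line yaw -56.1 max dist 79.5
top cap 103 [407.7 229.4] [ 559.3 -183.6  139.4] [ 598. -131.  147.] ray z=143 [ 558.6 -183.1  143. ]
top plate 585 mid [ 555.8 -182. ] len 129.0 dir 55.9
top foot 557.8 -182.4 40.0
[[ 9.739e-01  2.268e-01 -2.000e-04]
 [ 2.268e-01 -9.739e-01  2.200e-03]
 [ 3.000e-04 -2.200e-03 -1.000e+00]]
```

```bash
python3 - <<'E'
from h import *
A=np.array([558.5,-182.7])
for n,box in(("scene",(240,275,195,225)),("top",(200,235,400,430))):
    d=load(n+"0");P=cloud(d);y0,y1,x0,x1=box
    m=np.zeros((480,640),bool);m[y0:y1,x0:x1]=1;m&=d["z_map"]>0
    hsv=cv2.cvtColor(d["frame"],cv2.COLOR_RGB2HSV);H,S,V=[hsv[...,i].astype(int) for i in range(3)]
    bar=(m&(S<95)&(V>85)&~((H>90)&(H<140))&(P[...,2]<34)).astype(np.uint8)
    k,lab,st,_=cv2.connectedComponentsWithStats(bar);i=1+st[1:,4].argmax();px=np.argwhere(lab==i)[:,::-1];w=P[lab==i]
    print(n,len(w),st[i],"z",np.percentile(w[:,2],[5,50,95]).round(1))
    for z in(10,14,18):
        q=np.array([ray(d,*p,z)[:2] for p in px]).astype(np.float32)
        l=cv2.fitLine(q,cv2.DIST_L2,0,.01,.01).ravel();c=q.mean(0);e=c-A
        print(z,"c",c.round(1),"bearing",np.degrees(np.arctan2(e[1],e[0])).round(1),"line",np.degrees(np.arctan2(l[1],l[0])).round(1),"r",np.percentile(np.hypot(*(q-A).T),[2,98]).round(1))
E
```

```text
scene 101 [203 253  16  12 101] z [ 2.  14.2 17.5]
10 c [ 603.8 -217.3] bearing -37.4 line -29.1 r [42.1 72.4]
14 c [ 607.4 -215.2] bearing -33.6 line -29.1 r [43.1 74.2]
18 c [ 610.9 -213.1] bearing -30.1 line -29.1 r [44.6 76.2]
top 84 [410 211  11  14  84] z [ 2.4 16.7 20.5]
10 c [ 607.2 -217.2] bearing -35.3 line -32.1 r [46.1 73.6]
14 c [ 606.4 -216.6] bearing -35.2 line -32.1 r [45.2 72.5]
18 c [ 605.6 -216. ] bearing -35.2 line -32.1 r [44.2 71.5]
```

```bash
python3 - <<'E'
from h import *
d=load("top0")
for n,p in dict(pinkA=(457,151),pinkB=(397,318),purple=(491,302),yw=(210,229)).items(): print(n,ray(d,*p,143).round(0))
for n in("top","scene"):
    d=load(n+"0");P=cloud(d);ok=d["z_map"]>0
    a=np.array([153,-657.]);b=np.array([558,-183.]);u=(b-a)/np.hypot(*(b-a))
    q=P[ok];t=(q[:,:2]-a)@u;s=(q[:,:2]-a)@[-u[1],u[0]]
    k=(t>-100)&(t<700)&(abs(s)<120)&(q[:,2]<2000);print(n,[(lo,q[k&(t>=lo)&(t<lo+100)][:,2].max().round()) for lo in range(-100,700,100) if (k&(t>=lo)&(t<lo+100)).any()])
from scipy.spatial.transform import Rotation as R
Rm=np.array([[.97393,.2268,0],[.2268,-.97393,0],[0,0,-1]])
A=np.array([558.5,-182.7]);dr=np.array([np.cos(np.radians(56)),np.sin(np.radians(56))])
for sg in(1,-1):
    T=np.r_[A+sg*35*dr,404.7]; print(sg,T.round(1),(Rm.T@(T-[153.12,-657.39,404.725])).round(1),"turn",13.1-56)
E
```

```text
pinkA [ 709. -285.  143.]
pinkB [ 393. -156.  143.]
purple [ 419. -330.  143.]
yw [569. 191. 143.]
top [(0, np.float64(142.0)), (100, np.float64(143.0)), (200, np.float64(134.0)), (300, np.float64(146.0)), (400, np.float64(146.0)), (500, np.float64(146.0)), (600, np.float64(147.0))]
scene [(-100, np.float64(337.0)), (0, np.float64(339.0)), (100, np.float64(138.0)), (200, np.float64(132.0)), (300, np.float64(141.0)), (400, np.float64(143.0)), (500, np.float64(141.0)), (600, np.float64(143.0))]
1 [ 578.1 -153.7  404.7] [ 528.1 -394.2    0. ] turn -42.9
-1 [ 538.9 -211.7  404.7] [ 476.8 -346.6    0. ] turn -42.9
```

```bash
python3 -m crank '[{"hand":40,"travel":[10,-7,0],"turn":-1},{"hand":40,"travel":[29,-21,0],"turn":-3},{"hand":40,"travel":[57,-42,0],"turn":-5},{"hand":40,"travel":[91,-66,0],"turn":-8},{"hand":40,"travel":[124,-90,0],"turn":-11},{"hand":40,"travel":[162,-118,0],"turn":-15},{"hand":40,"travel":[200,-146,0],"turn":-18},{"hand":40,"travel":[238,-173,0],"turn":-21},{"hand":40,"travel":[277,-201,0],"turn":-25},{"hand":40,"travel":[315,-229,0],"turn":-28},{"hand":40,"travel":[353,-257,0],"turn":-32},{"hand":40,"travel":[386,-281,0],"turn":-35},{"hand":40,"travel":[420,-305,0],"turn":-38},{"hand":40,"travel":[448,-326,0],"turn":-40},{"hand":40,"travel":[467,-340,0],"turn":-42},{"hand":40,"travel":[477,-347,0],"turn":-43},{"hand":40,"travel":[477,-347,0],"turn":-43},{"hand":40,"travel":[477,-347,0],"turn":-43}]' 20
python3 - <<'E'
from plant import r
import cv2,numpy as np
from scipy.spatial.transform import Rotation as R
s=r.sense();M=R.from_quat(s['tcp_rot']).as_matrix();print(s['eef_pos'],s['joint_positions'].round(3),np.degrees(np.arctan2(M[1,0],M[0,0])),M[:,2].round(4),s['opening'],s['wrist_force'])
d=[r.get_image(n)["frame"] for n in("scene","top")]
cv2.imwrite("pics/a1.png",np.hstack([cv2.resize(d[0][100:300,130:330],(400,400)),cv2.resize(d[1][130:330,310:510],(400,400))])[:,:,::-1])
E
```

```text
time_s: 1.9
eef_pos: [538.6, -211.4, 404.5]
tcp_rot: [0.883, 0.47, -0.0, -0.0]
wrist_force: [0.5, -0.3, -0.5]
opening: 39.9
[ 538.62642513 -211.43712852  404.53687587] [-5.490e-01  7.600e-02  1.819e+00 -1.000e-03  1.248e+00  4.300e-02] 56.09526641635058 [-7.e-04 -2.e-04 -1.e+00] 39.88930863650616 [ 0.48448793 -0.25508814 -0.4671245 ]
```

View pics/a1.png

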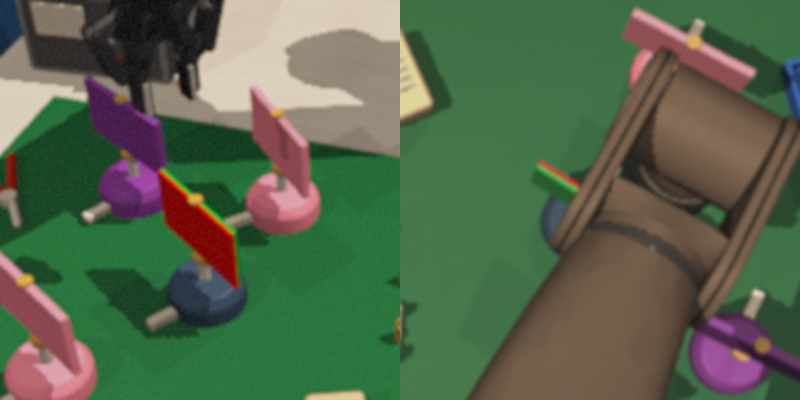

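The left pane shows the fingers above the plate, with their tips at crop (140,100) and (190,95). The sign still shows red. In the top view the arm hides the plate. I'll descend.

```bash
python3 -m crank '[{"hand":40,"travel":[0,0,10],"turn":0},{"hand":40,"travel":[0,0,30],"turn":0},{"hand":40,"travel":[0,0,55],"turn":0},{"hand":40,"travel":[0,0,78],"turn":0},{"hand":40,"travel":[0,0,96],"turn":0},{"hand":40,"travel":[0,0,108],"turn":0},{"hand":40,"travel":[0,0,114],"turn":0},{"hand":40,"travel":[0,0,114],"turn":0}]'
python3 - <<'E'
from plant import r
import cv2,numpy as np
d=r.get_image("scene")["frame"]
cv2.imwrite("pics/a2.png",cv2.resize(d[140:290,150:300],(600,600),interpolation=cv2.INTER_CUBIC)[:,:,::-1])
E
```

```text
time_s: 2.8
eef_pos: [538.6, -211.5, 289.8]
tcp_rot: [0.883, 0.47, -0.0, -0.001]
wrist_force: [-0.7, -0.5, 0.1]
opening: 40.0
```

View pics/a2.png

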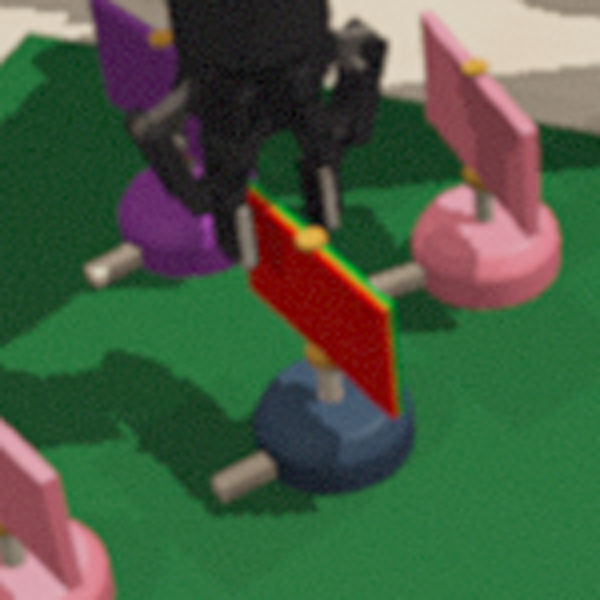

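The fingers straddle the plate's far half, at crop (245,235) and (325,195), clear of the brass cap at (310,238). I'll close at 20 N.

```bash
python3 -m crank '[{"hand":6,"travel":[0,0,0],"turn":0},{"hand":6,"travel":[0,0,0],"turn":0},{"hand":6,"travel":[0,0,0],"turn":0},{"hand":6,"travel":[0,0,0],"turn":0},{"hand":6,"travel":[0,0,0],"turn":0},{"hand":6,"travel":[0,0,0],"turn":0}]' 20
python3 - <<'E'
import numpy as np
for th in range(0,96,6):
    t=np.radians(th)
    # tool x along plate toward axis (+35), tool y = clockwise-90 of x (z down)
    # pos rel. axis in (dir, left) : -35*(cos,sin); left = -tool y
    print(th, round(35*(1-np.cos(t)),1), round(35*np.sin(t),1))
E
```

```text
time_s: 3.45
eef_pos: [539.5, -211.6, 291.9]
tcp_rot: [0.883, 0.47, 0.001, 0.001]
wrist_force: [1.7, -0.8, 4.3]
opening: 7.4
0 0.0 0.0
6 0.2 3.7
12 0.8 7.3
18 1.7 10.8
24 3.0 14.2
30 4.7 17.5
36 6.7 20.6
42 9.0 23.4
48 11.6 26.0
54 14.4 28.3
60 17.5 30.3
66 20.8 32.0
72 24.2 33.3
78 27.7 34.2
84 31.3 34.8
90 35.0 35.0
```

```bash
python3 -m crank '[{"hand":6,"travel":[0,2,0],"turn":-3},{"hand":6,"travel":[0.5,5.5,0],"turn":-9},{"hand":6,"travel":[1.2,9,0],"turn":-15},{"hand":6,"travel":[2.3,12.5,0],"turn":-21},{"hand":6,"travel":[3.8,16,0],"turn":-27},{"hand":6,"travel":[5.7,19,0],"turn":-33},{"hand":6,"travel":[7.8,22,0],"turn":-39},{"hand":6,"travel":[9,23.4,0],"turn":-42},{"hand":6,"travel":[9,23.4,0],"turn":-42}]'
```

```text
time_s: 4.35
eef_pos: [563.4, -217.0, 291.9]
tcp_rot: [0.654, 0.756, -0.001, -0.001]
wrist_force: [-3.4, -0.8, 6.7]
opening: 7.4
```

```bash
python3 -m crank '[{"hand":6,"travel":[0,2,0],"turn":-3},{"hand":6,"travel":[0.5,5.5,0],"turn":-9},{"hand":6,"travel":[1.2,9,0],"turn":-15},{"hand":6,"travel":[2.3,12.5,0],"turn":-21},{"hand":6,"travel":[3.8,16,0],"turn":-27},{"hand":6,"travel":[5.7,19,0],"turn":-33},{"hand":6,"travel":[7.8,22,0],"turn":-39},{"hand":6,"travel":[10.2,24.7,0],"turn":-45},{"hand":6,"travel":[11.6,26,0],"turn":-48},{"hand":6,"travel":[11.6,26,0],"turn":-48}]'
python3 - <<'E'
from plant import r
import cv2,numpy as np
s=r.sense();print(s["joint_positions"].round(3))
d=r.get_image("scene")["frame"]
cv2.imwrite("pics/a3.png",cv2.resize(d[140:290,150:300],(600,600),interpolation=cv2.INTER_CUBIC)[:,:,::-1])
E
```

```text
time_s: 5.35
eef_pos: [586.6, -202.3, 291.9]
tcp_rot: [0.29, 0.957, -0.002, -0.003]
wrist_force: [-7.2, -3.2, 10.0]
opening: 7.7
[-0.495  0.282  1.8   -0.006  1.064 -1.475]
```

View pics/a3.png

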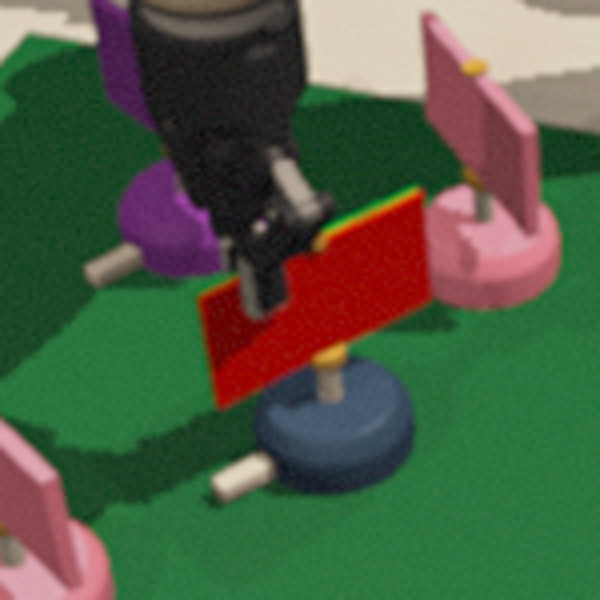

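The plate has turned about 90°. The red face now looks right-forward in the crop, and the fingers hold it at (265,285). Next I'll release, lift, and turn the tool back half a turn to regrip.

```bash
python3 -m crank '[{"hand":40,"travel":[0,0,0],"turn":0},{"hand":40,"travel":[0,0,0],"turn":0},{"hand":40,"travel":[0,0,0],"turn":0},{"hand":40,"travel":[0,0,0],"turn":0},{"hand":40,"travel":[0,0,-10],"turn":0},{"hand":40,"travel":[0,0,-30],"turn":0},{"hand":40,"travel":[0,0,-50],"turn":0},{"hand":40,"travel":[0,0,-64],"turn":0},{"hand":40,"travel":[0,0,-70],"turn":0},{"hand":40,"travel":[0,0,-70],"turn":0}]'
python3 -m crank '[{"hand":40,"travel":[0,0,0],"turn":4},{"hand":40,"travel":[0,0,0],"turn":12},{"hand":40,"travel":[0,0,0],"turn":20},{"hand":40,"travel":[0,0,0],"turn":28},{"hand":40,"travel":[0,0,0],"turn":36},{"hand":40,"travel":[0,0,0],"turn":44},{"hand":40,"travel":[0,0,0],"turn":52},{"hand":40,"travel":[0,0,0],"turn":60},{"hand":40,"travel":[0,0,0],"turn":68},{"hand":40,"travel":[0,0,0],"turn":76},{"hand":40,"travel":[0,0,0],"turn":84},{"hand":40,"travel":[0,0,0],"turn":90}]'
python3 -m crank '[{"hand":40,"travel":[0,0,0],"turn":4},{"hand":40,"travel":[0,0,0],"turn":12},{"hand":40,"travel":[0,0,0],"turn":20},{"hand":40,"travel":[0,0,0],"turn":28},{"hand":40,"travel":[0,0,0],"turn":36},{"hand":40,"travel":[0,0,0],"turn":44},{"hand":40,"travel":[0,0,0],"turn":52},{"hand":40,"travel":[0,0,0],"turn":60},{"hand":40,"travel":[0,0,0],"turn":68},{"hand":40,"travel":[0,0,0],"turn":76},{"hand":40,"travel":[0,0,0],"turn":84},{"hand":40,"travel":[0,0,0],"turn":90},{"hand":40,"travel":[0,0,0],"turn":90},{"hand":40,"travel":[0,0,0],"turn":90}]'
python3 - <<'E'
from plant import r
import cv2,numpy as np
from h import *
for n in("scene","top"): np.savez(n+"1.npz",**r.get_image(n))
from scipy.spatial.transform import Rotation as R
s=r.sense();M=R.from_quat(s['tcp_rot']).as_matrix();print(s['joint_positions'].round(3),np.degrees(np.arctan2(M[1,0],M[0,0])))
d=load("scene1");P=cloud(d);hsv=cv2.cvtColor(d["frame"],cv2.COLOR_RGB2HSV);H,S=hsv[...,0],hsv[...,1]
m=((H<8)|(H>172))&(S>150)&(P[...,2]>75)&(P[...,2]<138)&(np.hypot(P[...,0]-558,P[...,1]+183)<80)
q=P[m][:,:2].astype(np.float32);l=cv2.fitLine(q,cv2.DIST_HUBER,0,.01,.01).ravel();t=(q-l[2:])@l[:2];print(len(q),np.degrees(np.arctan2(l[1],l[0])),(l[2:]+l[:2]*(t.min()+t.max())/2),np.ptp(t))
cv2.imwrite("pics/a4.png",cv2.resize(d["frame"][140:290,150:300],(600,600),interpolation=cv2.INTER_CUBIC)[:,:,::-1])
E
```

```text
time_s: 6.4
eef_pos: [587.7, -201.7, 362.1]
tcp_rot: [0.291, 0.957, -0.0, 0.001]
wrist_force: [-0.6, -0.3, 0.3]
opening: 40.0
time_s: 7.6
eef_pos: [587.2, -201.5, 359.1]
tcp_rot: [0.884, 0.468, -0.001, -0.001]
wrist_force: [-0.3, -1.0, 0.1]
opening: 40.1
time_s: 9.0
eef_pos: [587.3, -201.6, 359.6]
tcp_rot: [0.957, -0.29, -0.001, -0.0]
wrist_force: [0.5, 0.3, -0.8]
opening: 39.7
[-0.494  0.208  1.754 -0.     1.18   1.667] -33.803811736944574
1375 -33.06374 [ 560.6932  -181.16994] 131.2788
```

View pics/a4.png

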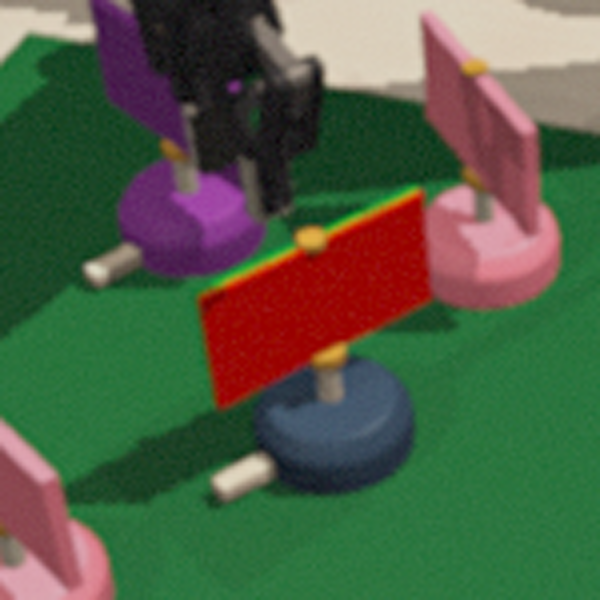

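The plate stays at 90° and is released. The pointer is now sunlit at crop (242,478), so I can refine its bearing before the last quarter.

```bash
python3 - <<'E'
from h import *
A=np.array([558.5,-182.5])
d=load("scene1");P=cloud(d);f=d["frame"]
hsv=cv2.cvtColor(f,cv2.COLOR_RGB2HSV);H,S,V=[hsv[...,i].astype(int) for i in range(3)]
m=np.zeros((480,640),bool);m[245:275,195:222]=1
bar=(m&(S<110)&(V>110)&(P[...,2]<34)).astype(np.uint8)
k,lab,st,_=cv2.connectedComponentsWithStats(bar);i=1+st[1:,4].argmax();w=P[lab==i];px=np.argwhere(lab==i)[:,::-1]
top=w[w[:,2]>np.percentile(w[:,2],60)]
print(len(w),st[i],np.percentile(w[:,2],[5,50,95]).round(1))
for q in(w,top):
    q=q[:,:2].astype(np.float32);l=cv2.fitLine(q,cv2.DIST_HUBER,0,.01,.01).ravel();e=q.mean(0)-A;print(q.mean(0),"bearing",np.degrees(np.arctan2(e[1],e[0])),"line",np.degrees(np.arctan2(l[1],l[0])))
# foot rim circle at top plane, both views
for n in("scene0","scene1","top0"):
    d=load(n);P=cloud(d);hsv=cv2.cvtColor(d["frame"],cv2.COLOR_RGB2HSV);H,S=hsv[...,0],hsv[...,1]
    b=(H>95)&(H<130)&(S>40)&(P[...,2]>5)&(P[...,2]<42)&(np.hypot(P[...,0]-558,P[...,1]+183)<60)
    q=P[b];(x,y),rr=cv2.minEnclosingCircle(q[:,:2].astype(np.float32));print(n,x,y,rr)
cr=cv2.resize(f[240:280,190:250],(720,480),interpolation=cv2.INTER_CUBIC);cv2.imwrite("pics/a5.png",cr[:,:,::-1])
E
```

```text
112 [202 253  16  12 112] [ 1.7 14.2 18. ]
[ 606.34375 -216.77658] bearing -35.61885498658704 line -37.40827
[ 607.61    -215.21931] bearing -33.67336447780734 line -36.674507
scene0 565.8951416015625 -181.02455139160156 39.79157257080078
scene1 563.9241943359375 -182.1256103515625 41.13113021850586
top0 557.8042602539062 -182.28890991210938 40.0552864074707
```

View pics/a5.png

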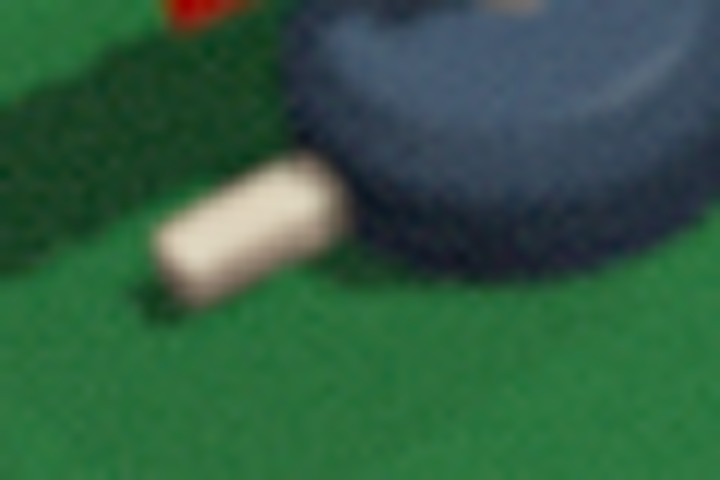

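```bash
python3 -m crank '[{"hand":40,"travel":[0,0,8],"turn":0},{"hand":40,"travel":[0,0,24],"turn":0},{"hand":40,"travel":[0,0,44],"turn":0},{"hand":40,"travel":[0,0,60],"turn":0},{"hand":40,"travel":[0,0,70],"turn":0},{"hand":40,"travel":[0,0,70],"turn":0},{"hand":6,"travel":[0,0,70],"turn":0},{"hand":6,"travel":[0,0,70],"turn":0},{"hand":6,"travel":[0,0,70],"turn":0},{"hand":6,"travel":[0,0,70],"turn":0},{"hand":6,"travel":[0,0,70],"turn":0},{"hand":6,"travel":[0,0,70],"turn":0}]' 20
python3 -m crank '[{"hand":6,"travel":[0,-2,0],"turn":-3},{"hand":6,"travel":[-0.5,-5.5,0],"turn":-9},{"hand":6,"travel":[-1.2,-9,0],"turn":-15},{"hand":6,"travel":[-2.3,-12.5,0],"turn":-21},{"hand":6,"travel":[-3.8,-16,0],"turn":-27},{"hand":6,"travel":[-5.7,-19,0],"turn":-33},{"hand":6,"travel":[-7.8,-22,0],"turn":-39},{"hand":6,"travel":[-9,-23.4,0],"turn":-42},{"hand":6,"travel":[-9,-23.4,0],"turn":-42}]'
```

```text
time_s: 10.3
eef_pos: [587.5, -202.7, 291.9]
tcp_rot: [0.957, -0.291, 0.001, 0.001]
wrist_force: [-2.8, -4.2, 0.6]
opening: 7.9
time_s: 11.2
eef_pos: [592.7, -178.5, 291.9]
tcp_rot: [0.997, 0.072, -0.001, 0.002]
wrist_force: [-5.9, -5.7, 2.6]
opening: 7.6
```

```bash
python3 -m crank '[{"hand":6,"travel":[0,-2,0],"turn":-3},{"hand":6,"travel":[-0.5,-5.5,0],"turn":-9},{"hand":6,"travel":[-1.2,-9,0],"turn":-15},{"hand":6,"travel":[-2.3,-12.5,0],"turn":-21},{"hand":6,"travel":[-3.8,-16,0],"turn":-27},{"hand":6,"travel":[-5.7,-19,0],"turn":-33},{"hand":6,"travel":[-7.8,-22,0],"turn":-39},{"hand":6,"travel":[-10,-24.5,0],"turn":-44},{"hand":6,"travel":[-11,-25.6,0],"turn":-47},{"hand":6,"travel":[-11,-25.6,0],"turn":-47},{"hand":6,"travel":[-11,-25.6,0],"turn":-47}]'
python3 -c "
from plant import r;from scipy.spatial.transform import Rotation as R;import numpy as np
s=r.sense();M=R.from_quat(s['tcp_rot']).as_matrix();print(s['eef_pos'],np.degrees(np.arctan2(M[1,0],M[0,0])),s['wrist_force'],s['ft_torque'])"
```

```text
time_s: 12.3
eef_pos: [578.2, -155.3, 291.9]
tcp_rot: [0.886, 0.463, -0.002, 0.002]
wrist_force: [-4.2, -8.6, 1.2]
opening: 7.3
[ 578.19020493 -155.30846686  291.87581295] 55.14271250876973 [-4.170292   -8.57157491  1.18759172] [-1.20654413  0.75578981  0.06867518]
```

Now release, lift, and move back towards the robot so the cameras are clear.

```bash
python3 -m crank '[{"hand":40,"travel":[0,0,0],"turn":0},{"hand":40,"travel":[0,0,0],"turn":0},{"hand":40,"travel":[0,0,0],"turn":0},{"hand":40,"travel":[0,0,0],"turn":0},{"hand":40,"travel":[0,0,-10],"turn":0},{"hand":40,"travel":[0,0,-30],"turn":0},{"hand":40,"travel":[0,0,-55],"turn":0},{"hand":40,"travel":[0,0,-80],"turn":0},{"hand":40,"travel":[0,0,-100],"turn":0},{"hand":40,"travel":[0,0,-110],"turn":0},{"hand":40,"travel":[20,-15,-110],"turn":0},{"hand":40,"travel":[50,-35,-110],"turn":0},{"hand":40,"travel":[80,-55,-110],"turn":0},{"hand":40,"travel":[110,-75,-110],"turn":0},{"hand":40,"travel":[140,-95,-110],"turn":0},{"hand":40,"travel":[170,-115,-110],"turn":0},{"hand":40,"travel":[190,-125,-110],"turn":0},{"hand":40,"travel":[200,-130,-110],"turn":0},{"hand":40,"travel":[200,-130,-110],"turn":0}]'
python3 - <<'E'
from plant import r
from h import *
for n in("scene","top"): np.savez(n+"2.npz",**r.get_image(n))
a=load("scene2")["frame"];b=load("top2")["frame"]
cv2.imwrite("pics/b1.png",np.hstack([cv2.resize(a,(400,300)),cv2.resize(b,(400,300))])[:,:,::-1])
c1=cv2.resize(a[175:275,180:280],(400,400),interpolation=cv2.INTER_CUBIC)
c2=cv2.resize(b[190:280,360:450],(400,400),interpolation=cv2.INTER_CUBIC)
cv2.imwrite("pics/b2.png",np.hstack([c1,c2])[:,:,::-1])
E
python3 m.py 2
```

```text
time_s: 14.2
eef_pos: [586.3, 86.0, 400.5]
tcp_rot: [0.886, 0.464, -0.0, -0.0]
wrist_force: [0.4, 0.7, -0.0]
opening: 39.9
scene bar 123 [ 606.5 -215.2   14.6] px [203 242] [251 265] yaw axis-> -33.5
  line yaw -38.5 max dist 74.2
scene cap 59 [227.6 199.5] [ 558.6 -184.3  139. ] [ 594. -132.  143.] ray z=143 [ 563.4 -181.6  143. ]
scene plate 844 mid [ 561.9 -185.4] len 132.9 dir 55.5
scene foot 566.6 -181.6 40.2
top bar 118 [ 605.7 -215.    15.2] px [380 211] [420 259] yaw axis-> -33.8
  line yaw -51.0 max dist 80.0
top cap 79 [408.  229.9] [ 558.3 -184.   139.5] [ 595. -131.  145.] ray z=143 [ 557.6 -183.6  143. ]
top plate 522 mid [ 555.6 -182.2] len 127.0 dir 55.5
top foot 557.6 -181.8 39.9
```

View pics/b1.png

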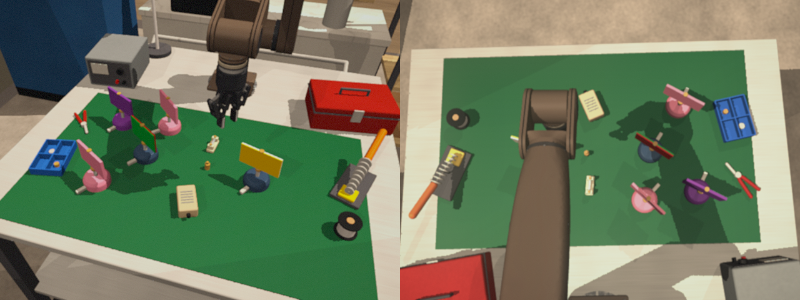

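View pics/b2.png

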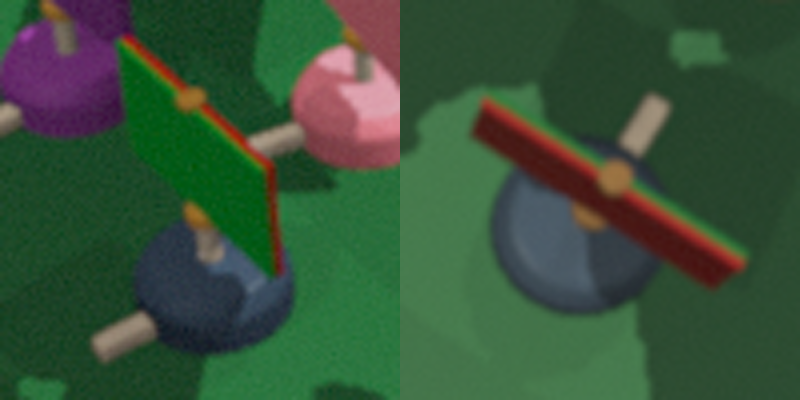

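The green face at crop (200,150) now looks the way the pointer at (125,338) points. Red is at the back. The plate is free, and the yellow/white sign and fuse holder are untouched. Both views give a plate direction of 55.5°, so its normal is at -34.5°, against about -34° for the pointer. I'm handing in.

```bash
python3 -c "
from plant import r
print(r.sense()['wrist_force']);print(r.sign_off())"
```

```text
[ 0.64071749 -0.64338216 -0.42608646]
the job is handed in; nothing more can be done
None
```

The red-and-green sign is turned half a turn counter-clockwise: its green face now looks along the white pointer, and the job is handed in.

- **How:** I gripped the plate at 20 N, 35 mm off its axis, and turned it in two quarter turns with a regrip between. The last joint's range would not allow a full half turn in one go. I then let go and moved clear. It took about 14 s, and the highest wrist force I read between moves was about 13 N.
- **Facing:** In both cameras the green face's normal is at about -34.5°.
- **Disagreement:** The pointer's own direction is less certain. Separate estimates disagreed between about -29° and -38°, and I used about -34.5°, so the sign is square to the pointer to within a few degrees.
- **Left alone:** In the last pictures the fuse holder and the other signs look unmoved, judged by eye only. In the top view the arm hides most of the yellow-and-white sign, but it looks unchanged in the scene view and the arm never came near it below plate height. The wrist force was about 1 N, so the robot was touching nothing.

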